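# Turn the sample carousel and start the meter

### The job

Push the rim pegs of the sample carousel round until the hopper cup with the flared mouth stands in line with the pointer on the carousel's stand, and let it come to rest there. Then push the chrome toggle on the moisture meter fully over, away from you, to start the reading. Do not touch the vessels on the carousel, lift nothing, and leave everything else on the counter where it stands.

Things in the scene. Friction and masses are not known exactly. Their poses are not given: they have to be found in the camera images.
- stand: Fixed stand of the carousel, with a dark steel pointer block (40 mm wide, 22 mm high, a white line along its top) on the counter just outside the disc. Origin on the turning axis, on the counter. The pointer lies along the stand's own -x axis, 148 to 196 mm from the axis: roughly on the robot's side, turned up to 20 degrees either way.
- carousel: Grey disc, 290 mm across, level, top face 30 mm above the counter; origin on the axis, 12 mm above the counter. Turns both ways without stops, with a light drag (about 2 N at the rim) that stops it within about 2 degrees when let go. Four vessels stand in nests 75 mm from the axis at 0, 90, 180 and 270 degrees from its own x axis; which vessel is in which nest varies.
- peg (a point): Top centre of one of four alike upright black pegs on the carousel's rim, 14 mm across, 45 mm high (tops 75 mm above the counter), 133 mm from the axis, at 45 (this one), 135, 225 and 315 degrees from the carousel's own x axis. Any of them may be pushed sideways along the rim.
- hopper_cup: The hopper cup: open galvanized cup, 58 mm high, foot 54 mm across, flared out to a mouth 74 mm across, the widest of the four vessels. It stands with its foot (54 mm across) between four 14 mm high pins of a carousel nest, loose, with about 1.5 mm of play. Origin: centre of its underside.
- tin: Open galvanized tin with straight walls, 54 mm across, 52 mm high. It stands with its foot (54 mm across) between four 14 mm high pins of a carousel nest, loose, with about 1.5 mm of play. Origin: centre of its underside.
- pot: Closed galvanized pot with a flat lid 58 mm across and a thin knob, 55 mm high. It stands with its foot (54 mm across) between four 14 mm high pins of a carousel nest, loose, with about 1.5 mm of play. Origin: centre of its underside.
- cal_weight: Solid steel calibration weight, 54 mm across, with a knob 30 mm across, 55 mm high. It stands with its foot (54 mm across) between four 14 mm high pins of a carousel nest, loose, with about 1.5 mm of play. Origin: centre of its underside.
- meter: Fixed beige meter, 180 mm wide (y): front deck 50 mm high, x = -80 to 80 mm, with the chrome toggle in its middle; behind it (x = 80 to 210 mm) a housing 150 mm high. Origin: on the counter, below the toggle. Its +x points away from the robot within 9 degrees. It stands beside the carousel, on either side.
- toggle (a joint): Toggle of the meter, rad: 0 leaning towards the robot (-x of the meter, about 0.5 rad from upright), 1.0 fully over away from the robot (+x). It starts between 0 and 0.12 and stays where it is left.
- toggle_tip (a point): Tip of the chrome toggle, a bar 60 mm long standing up from a small block on the meter's deck. It travels about 60 mm along the meter's +x in being pushed over.
- scoop: Yellow plastic scoop, 150 mm long, 34 mm high, on the right. Bystander on the counter. Origin: centre of its underside.
- sample_lid: Smoked acrylic disc lid, 90 mm across, with a small knob, 22 mm high. Bystander on the counter. Origin: centre of its underside.
- jar: Small jar, 44 mm across, 70 mm high, beyond and between carousel and meter. Bystander on the counter. Origin: centre of its underside.
- mug: White mug, 80 mm across, 90 mm high, on the right. Bystander on the counter. Origin: centre of its underside.
- block_weight: Steel weight with a knob, 44 mm across, 58 mm high, on the left. Bystander on the counter. Origin: centre of its underside.
Mind the look-alikes: they are no part of the job. What is shaped like the cal_weight but green is not meant.

How it is judged:
On the way, in this order (a step that is already met when the one before it is completed fails the run):
1. the hopper cup is in line with the pointer, at rest, and the carousel is let go (y of hopper_cup in the frame of stand between -0.01 and 0.01 m and x of hopper_cup in the frame of stand below -0.06 m and angular speed of carousel below 0.05 rad/s and contact force between the fingers and carousel below 0.1 N), for 0.3 s.
2. the toggle is pushed over (value of joint toggle above 0.85 rad), for 0.2 s.
At the end, for the whole second after the job is handed in: The hopper cup's centre is within 10 mm of the pointer's line (through the axis), on the pointer's side, the carousel at rest, all four vessels upright in their nests, and the toggle over by more than 0.85 of its 1.0 rad (y of hopper_cup in the frame of stand between -0.01 and 0.01 m and x of hopper_cup in the frame of stand below -0.06 m and angular speed of carousel below 0.05 rad/s and angle between each of hopper_cup, tin, pot, cal_weight's own z axis and vertical below 0.12 rad and z of each of hopper_cup, tin, pot, cal_weight in the frame of carousel below 0.024 m and value of joint toggle above 0.85 rad); the robot touches nothing.
It fails at once if a vessel on the carousel is touched (over 1 N) by the robot (contact force between any of the fingers, the arm and hopper_cup above 1 N or contact force between any of the fingers, the arm and tin above 1 N or contact force between any of the fingers, the arm and pot above 1 N or contact force between any of the fingers, the arm and cal_weight above 1 N).
It fails at once if a vessel is lifted out of its nest or tipped (z of any of hopper_cup, tin, pot, cal_weight in the frame of carousel above 0.03 m or angle between any of hopper_cup, tin, pot, cal_weight's own z axis and vertical above 0.35 rad).
It fails at once if a bystander on the counter is moved by more than 15 mm (distance of any of scoop, sample_lid, jar, mug, block_weight from where it was at the start of the episode above 0.015 m).
It fails at once if the toggle is pushed over before the cup is in line (value of joint toggle above 0.6 rad and not (y of hopper_cup in the frame of stand between -0.01 and 0.01 m and x of hopper_cup in the frame of stand below -0.06 m)).
It also fails if it takes over 64 s, if anything falls off the work surface, if the arm or the gripper's body presses on something with over 40 N, if the wrist force passes 120 N, or if a joint passes its speed limit or range.

### The arm

A 6-joint arm with a two-finger parallel gripper is mounted at the origin on the work surface. World frame = base frame: x ahead of the robot, y to its left, z up, the work surface at z = 0. Lengths are in m, angles in rad, forces in N, time in s.
With the tool pointing down it reaches from about 0.4 to 0.925 m from the base axis. Payload 3.4 kg.
Tool frame: the origin (TCP) lies on the mounting face of the last link; the fingertips stand 173 mm ahead of it and the grasp point (between the pads) lies 155 mm ahead of it (r.tip_extent is the z of the fingertips in the tool frame, in m); z points along the fingers, y is the line along which they close (so a half turn about z gives the same grasp; the last joint's range is limited). The gripper opens to 85 mm and grips with 20 to 120 N. Pads are 22 mm wide; open, the fingers measure 114 mm over their backs; the gripper's body (76 mm by 85 mm) begins 54 mm behind the grasp point. The pads swing forward as they close: fully open they stand 13 mm farther back than shut.
Start: joints at [1.137, 0.307, 1.506, -0, 1.328, -0.073], TCP at [0.203, 0.538, 0.405] pointing down, gripper open.
Joint ranges: [-3.12, 3.12], [-1.05, 2.28], [0.14, 2.33], [-1.42, 4.57], [0.1, 2.73], [-2.68, 2.68]. Speed limits (rad/s): [2.57, 2.57, 3.14, 3.14, 3.14, 3.14].

### API

Orientations are given as a unit quaternion [w, x, y, z].
In Python, from bench import r gives the robot as it stands.
- The arm moves only by the tool arm_command, never from a script. Its argument "targets" is one flat list of numbers, 6 for each row, row after row: the shift along the tool's x, y, z normalised to -1 to 1, where 1 is 40 mm, then the turn, a rotation vector about the tool's x, y, z normalised to -1 to 1, where 1 is 2 rad. A call has 1 to 8 rows; each row shifts and turns the commanded pose from where the row before left it, along the tool's axes as they then stand; what a row does not reach is not made up. A row lasts 1/10 s, in which the tool goes at most 50 mm and 8.59 degrees, less where a joint would pass 70% of its speed; a pose out of reach is approached as far as the arm can. A call with a number of a shift or a turn outside -1 to 1 is refused whole. A call with a gripper value outside its range is refused whole. "jaw" is the opening, from -1 (shut) to 1 (fully open), so that 0 is half open, set as the call begins (left out, the last holds). The fingers move at their own pace and stop on an object; the grip force is fixed at half the most. Time passes only in rows, so rows that do not move let the fingers close. It gives the time, the measured TCP pose, the force, the opening and the grip force at its end, in the units of the state.
- r.state(): the state, without advancing time (a new reading comes with each control period).
- r.get_image(name): name is "side" or "top"; returns the picture (420x560x3 uint8, red, green, blue); there is no depth.
- r.get_calibration(name): a dict with "fx", "fy", "cx", "cy" (pixels), "k1" (the pictures are not rectified: a ray, as slopes to the right and down, at radius r is drawn at 1 + k1 r^2 times it, then the intrinsics apply), "rvec" (rotation vector, rad) and "tvec" (3), from world to camera coordinates, as OpenCV has them. Camera axes: x right, y down, z forward; pixel columns grow to the right and rows downward; lengths in m; the calibration is good to about 2 mm. A picture is of the moment at which its call begins. get_calibration takes no time and is no camera call.
- r.job_done(): hands the job in; it is judged then, once.
The state is a dict: "t": time; "qpos": joint angles; "qd": joint speeds; "joint_torque": joint torques, N m; "position": TCP position; "ee_rot": TCP orientation; "wrist_force": force on the tool from outside, world axes, zero at the start; "moment": the same for the moment, N m; "opening": finger opening in m; "gripper_force": force on a finger pad.
Only numpy, scipy, OpenCV 4.12 (cv2) and the standard library are available. Lean on these libraries where they do the work, as an engineer would, in place of code of your own. Each camera call takes 0.05 s, during which the arm holds its last target. There are 200 camera calls.

## Working session

There is one attempt and no reset: what is moved stays moved. The work goes in short steps, Python scripts to look and compute and a tool call to move; the robot and the scene stay as the last step left them, time stands still between calls to the robot, and variables do not carry over. Pictures are saved under pics/ and viewed, at most 10 in all, crops included, and the job is handed in when it is done.

Besides the shell and the picture viewer there is one more tool, called after "Emit:" as name(argument=value, ...), one argument or row to a line, values as JSON. arm_command: Moves the arm, as the interface text tells. Scaled input: -1 to 1 covers 40 mm each way for a shift and 2 rad each way for a turn. Its arguments: {"type":"object","properties":{"targets":{"type":"array"},"jaw":{"type":"number"}},"required":["targets"]}

```bash
mkdir -p pics; ls; python3 - <<'E'
from bench import r
import cv2
for n in("top","side"):
    im=r.get_image(n); cv2.imwrite(f"pics/{n}0.png",im[:,:,::-1]); print(r.get_calibration(n))
s=r.state();print(s["t"],s["position"],s["ee_rot"],s["opening"],r.tip_extent)
E
```

```text
pics
{'fx': 541.4819497928976, 'fy': 541.4819497928976, 'cx': 273.9537500008985, 'cy': 214.14092755744042, 'k1': 0.05146530986831898, 'rvec': array([ 2.1769919 , -2.1168438 ,  0.15612427]), 'tvec': array([-0.01295203,  0.50509782,  1.4755064 ])}
{'fx': 394.9743713994028, 'fy': 394.9743713994028, 'cx': 277.67283985751914, 'cy': 204.01997393784268, 'k1': -0.09452627658100697, 'rvec': array([ 2.17913015, -0.90417392,  0.36582363]), 'tvec': array([-0.34771037,  0.32669543,  0.94965907])}
0.1 [0.20288228 0.53768192 0.40384675] [-2.49795346e-04  1.79420091e-01  9.83772082e-01 -9.27211999e-04] 0.08530601627314978 0.1734
```

View pics/top0.png

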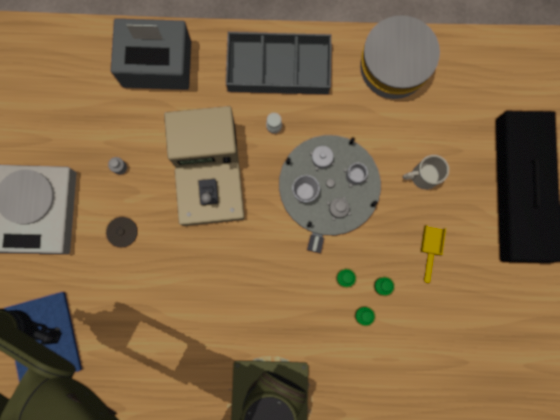

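View pics/side0.png

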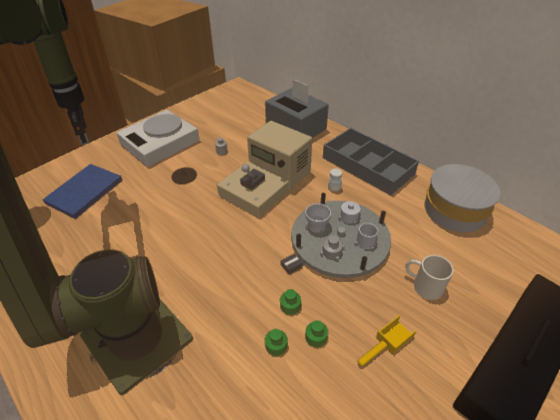

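The top view shows the carousel at about (330,184), its pointer at (316,243), and the meter toggle at (208,195). There are two open vessels: (306,188) with a wide mouth and (357,174), narrower. The wide one fits the hopper cup, so I'll confirm it in an enlarged crop.

```bash
cat > h.py <<'E'
import numpy as np, cv2
from bench import r
def cal(n):
    c=r.get_calibration(n); K=np.array([[c["fx"],0,c["cx"]],[0,c["fy"],c["cy"]],[0,0,1.]])
    return K,np.array([c["k1"],0,0,0,0.]),c["rvec"],c["tvec"]
def world(n,px,z):
    K,d,rv,t=cal(n); R=cv2.Rodrigues(rv)[0]
    u=cv2.undistortPoints(np.array(px,float).reshape(-1,1,2),K,d).reshape(-1,2)
    D=np.c_[u,np.ones(len(u))]@R; C=-R.T@t
    return C+D*((z-C[2])/D[:,2])[:,None]
def pix(n,P):
    K,d,rv,t=cal(n); return cv2.projectPoints(np.array(P,float).reshape(-1,1,3),rv,t,K,d)[0].reshape(-1,2)
E
python3 - <<'E'
from h import *
im=cv2.imread("pics/top0.png")
c=cv2.resize(im[100:260,160:390],None,fx=3.4,fy=3.4,interpolation=cv2.INTER_CUBIC);cv2.imwrite("pics/crop1.png",c)
im=cv2.imread("pics/side0.png")
c=cv2.resize(im[115:285,210:400],None,fx=3.4,fy=3.4,interpolation=cv2.INTER_CUBIC);cv2.imwrite("pics/crop2.png",c)
E
```

```text
(no output)
```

View pics/crop1.png

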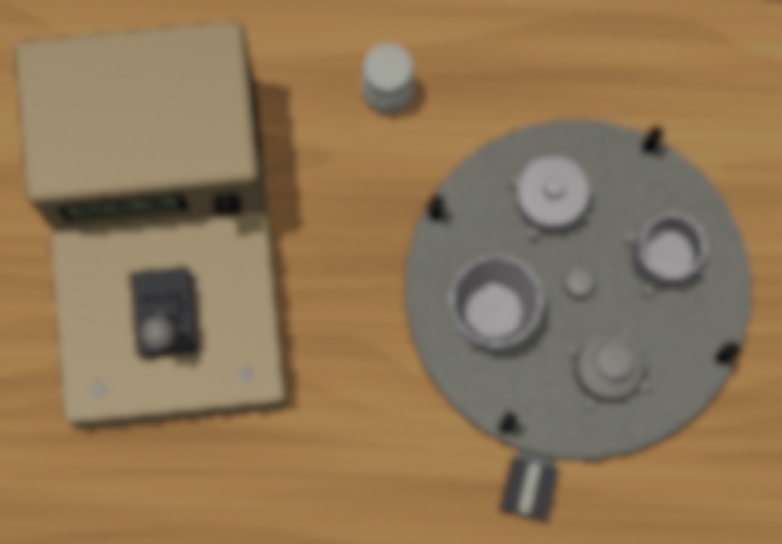

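View pics/crop2.png

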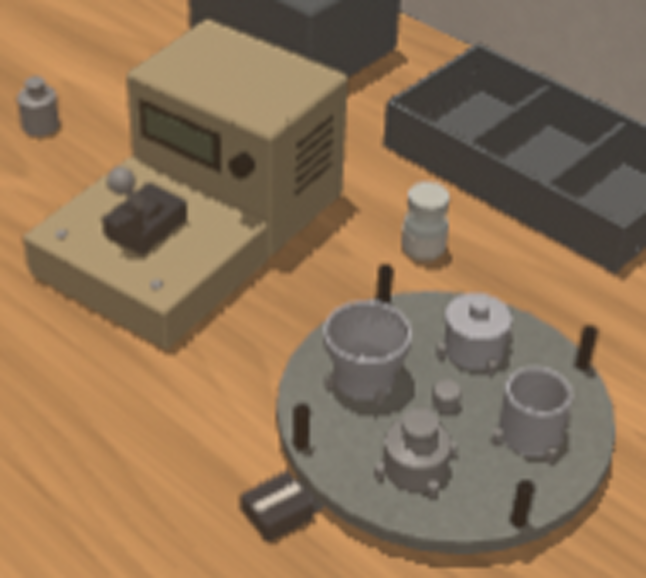

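The crops confirm it: the hopper cup is the vessel with the flared, widest mouth, at top-image pixel (306,189). The tin at (357,174) has straight walls. The toggle ball is at crop1 (156,332), the pointer line runs from crop1 (538,462) to (523,513), and the pegs are at (437,203), (653,133), (730,350) and (509,420).

```bash
cat > geo.py <<'E'
from h import *
from scipy.optimize import least_squares
def crop(p): return np.array(p,float)/3.4+[160,100]-.35
def fit(pegpx,wt):  # axis + phase from disc extremes and pegs
    pass
E
python3 - <<'E'
from geo import *
K,d,rv,t=cal("top");print("cam",-cv2.Rodrigues(rv)[0].T@t)
im=cv2.imread("pics/top0.png").astype(int)
# disc: low saturation grey pixels near; outline by convex hull
hsv=cv2.cvtColor(im.astype(np.uint8),cv2.COLOR_BGR2HSV)
m=((hsv[...,1]<75)&(hsv[...,2]>50)).astype(np.uint8); m[:, :270]=0;m[:,395:]=0;m[:130]=0;m[240:]=0
n,l,st,c=cv2.connectedComponentsWithStats(m);k=1+np.argmax(st[1:,4]);print(st[k])
pts=cv2.convexHull(np.argwhere(l==k)[:,::-1].astype(np.int32)).reshape(-1,2)
W=world("top",pts,.03)[:,:2]
f=least_squares(lambda q:np.hypot(*(W-q[:2]).T)-q[2],[*W.mean(0),.145],loss="soft_l1",f_scale=.002);A=f.x[:2];print("axis",f.x)
def show(nm,p,z):
    w=world("top",crop([p]),z)[0];v=w[:2]-A;print(nm,w[:2].round(4),"r",np.hypot(*v).round(4),"ang",np.degrees(np.arctan2(v[1],v[0])).round(1))
show("hub",(580,283),.045)
show("cupmouth",(497,303),.088)
show("tin",(672,249),.082);show("pot",(554,191),.08);show("cal",(615,364),.085)
for p in[(437,203),(655,131),(733,349),(507,416)]: show("peg",p,.075)
show("ptr1",(538,462),.022);show("ptr2",(523,513),.022);show("ptrc",(529,489),.022)
show("toggle",(156,332),.115);show("fl",(65,420),.05);show("fr",(285,403),.05);show("jar",(388,65),.07)
E
```

```text
cam [ 2.88145742e-01 -2.14374050e-04  1.53276961e+00]
[ 279  135  102  105 7962]
axis [ 0.59607369 -0.15266769  0.14331432]
hub [ 0.5968 -0.1538] r 0.0014 ang -56.6
cupmouth [ 0.5698 -0.0834] r 0.0741 ang 110.8
tin [ 0.6191 -0.2235] r 0.0745 ang -72.0
pot [ 0.6648 -0.1281] r 0.073 ang 19.6
cal [ 0.5236 -0.1784] r 0.0769 ang -160.5
peg [ 0.6535 -0.0338] r 0.132 ang 64.2
peg [ 0.7185 -0.21  ] r 0.1352 ang -25.1
peg [ 0.5401 -0.2739] r 0.1335 ang -114.8
peg [ 0.4808 -0.0939] r 0.1294 ang 153.0
ptr1 [ 0.4503 -0.1235] r 0.1487 ang 168.7
ptr2 [ 0.4079 -0.1119] r 0.1926 ang 167.8
ptrc [ 0.4278 -0.1165] r 0.1722 ang 167.9
toggle [0.5339 0.1839] r 0.3423 ang 100.5
fl [0.4707 0.2626] r 0.4337 ang 106.8
fr [0.4896 0.0851] r 0.2605 ang 114.1
jar [0.7698 0.0092] r 0.2374 ang 43.0
```

Emit:
arm_command(
  targets=[-0.95,-0.52,0,0,0,0,-0.95,-0.52,0,0,0,0,-0.95,-0.52,0,0,0,0,-0.95,-0.52,0,0,0,0,-0.95,-0.52,0,0,0,0,-0.95,-0.52,0,0,0,0,-0.95,-0.52,0,0,0,0,-0.95,-0.52,0,0,0,0],
  jaw=-1,
)

```text
t: 0.9
position: [0.4294, 0.2734, 0.4044]
ee_rot: [-0.0, 0.179, 0.984, -0.0]
wrist_force: [0.7, 1.1, 0.9]
opening: 0.0001
gripper_force: 0.0
```

Emit:
arm_command(
  targets=[-0.57,-0.93,0,0,0,0,-0.57,-0.93,0,0,0,0,-0.57,-0.93,0,0,0,0,-0.57,-0.93,0,0,0,0,-0.57,-0.93,0,0,0,0,-0.57,-0.93,0,0,0,0,-0.57,-0.93,0,0,0,0,-0.57,-0.93,0,0,0,0],
)

```text
t: 1.7
position: [0.4941, -0.0696, 0.4044]
ee_rot: [-0.0, 0.179, 0.984, 0.0]
wrist_force: [0.2, 0.5, 0.1]
opening: 0.0002
gripper_force: 0.0
```

Emit:
arm_command(
  targets=[0,0,0,0,0,0.08,0,0,0,0,0,0],
)

```text
t: 1.9
position: [0.4943, -0.0693, 0.4042]
ee_rot: [-0.001, 0.254, 0.967, 0.0]
wrist_force: [0.1, 0.6, -1.3]
opening: -0.0
gripper_force: 0.0
```

Emit:
arm_command(
  targets=[0,0,0.7,0,0,0,0,0,0.7,0,0,0,0,0,0.7,0,0,0,0,0,0.7,0,0,0,0,0,0.5,0,0,0,0,0,0.3,0,0,0,0,0,0,0,0,0],
)

```text
t: 2.6
position: [0.4931, -0.0666, 0.2588]
ee_rot: [-0.003, 0.251, 0.968, 0.0]
wrist_force: [-0.7, 0.1, -0.0]
opening: 0.0
gripper_force: 0.0
```

```bash
python3 - <<'E'
from h import *
im=np.zeros((480,640,3),np.uint8)
a=r.get_image("side")[:,:,::-1];print(r.tip_extent,r.state()["position"])
cv2.imwrite("pics/s1.png",cv2.resize(a[150:300,230:420],None,fx=4,fy=4,interpolation=cv2.INTER_CUBIC))
E
```

```text
0.1734 [ 0.49369087 -0.06684466  0.25993383]
```

View pics/s1.png

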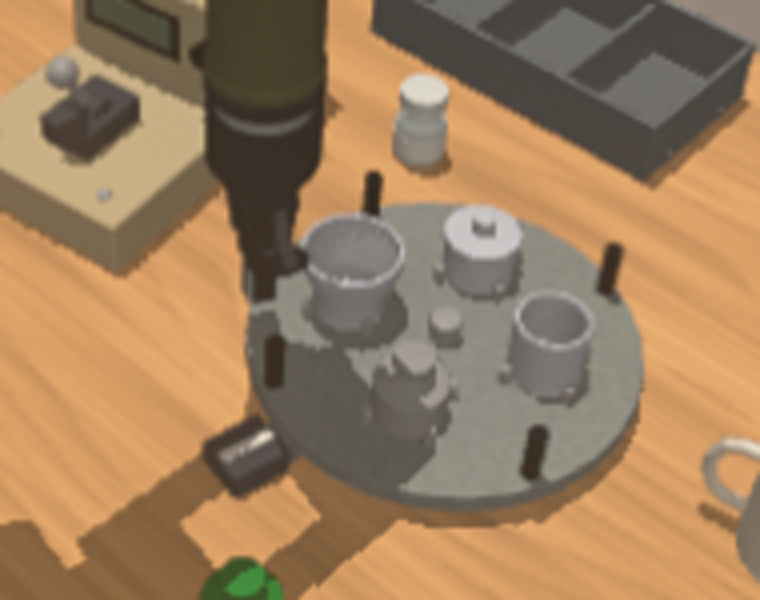

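The cropped side view shows the fingertip at (262,300), behind the peg at (273,360). A knuckle at (303,257) seems to reach toward the cup rim, so I'll check its offset.

```bash
python3 - <<'E'
from h import *
from scipy.spatial.transform import Rotation as Ro
s=r.state();q=np.array(s["ee_rot"]);R=Ro.from_quat(q[[1,2,3,0]]).as_matrix();p=s["position"]
for l in [(0,0,.173),(0,.0145,.173),(0,-.0145,.173),(0,0,.13),(-.011,0,.13),(0,.03,.13),(0,-.03,.13),(0,.04,.12),(0,-.04,.12),(0,0,.1),(0,.0425,.1),(0,-.0425,.1)]:
    print(l,((pix("side",[p+R@np.array(l)])[0]-[230,150])*4).round())
E
```

```text
(0, 0, 0.173) [260. 292.]
(0, 0.0145, 0.173) [254. 277.]
(0, -0.0145, 0.173) [267. 306.]
(0, 0, 0.13) [261. 248.]
(-0.011, 0, 0.13) [277. 245.]
(0, 0.03, 0.13) [248. 219.]
(0, -0.03, 0.13) [275. 278.]
(0, 0.04, 0.12) [244. 199.]
(0, -0.04, 0.12) [280. 278.]
(0, 0, 0.1) [262. 216.]
(0, 0.0425, 0.1) [243. 175.]
(0, -0.0425, 0.1) [282. 259.]
```

Emit:
arm_command(
  targets=[0,0,0.5,0,0,0,0,0,0.45,0,0,0,0,0,0,0,0,0],
)

```text
t: 2.95
position: [0.4937, -0.0672, 0.222]
ee_rot: [-0.001, 0.252, 0.968, -0.0]
wrist_force: [-1.0, 0.4, -0.4]
opening: -0.0005
gripper_force: 0.0
```

Emit:
arm_command(
  targets=[0.018,-0.115,0,0,0,-0.018,0.035,-0.23,0,0,0,-0.035,0.035,-0.23,0,0,0,-0.035,0.035,-0.23,0,0,0,-0.035,0.035,-0.23,0,0,0,-0.035,0.035,-0.23,0,0,0,-0.035,0.035,-0.23,0,0,0,-0.035,0.018,-0.115,0,0,0,-0.018],
)

```text
t: 3.75
position: [0.4666, -0.1261, 0.2242]
ee_rot: [0.001, 0.008, 1.0, -0.0]
wrist_force: [0.1, 0.8, 0.3]
opening: 0.0001
gripper_force: 0.7
```

```bash
python3 - <<'E'
from h import *
s=r.state();v=s["position"][:2]-np.array([.596,-.153]);print(s["position"],np.hypot(*v),np.degrees(np.arctan2(v[1],v[0]))%360,s["wrist_force"])
a=r.get_image("top")[:,:,::-1]; cv2.imwrite("pics/t1.png",cv2.resize(a[125:260,260:400],None,fx=4,fy=4,interpolation=cv2.INTER_CUBIC))
E
```

```text
[ 0.46662421 -0.12613862  0.22423738] 0.1321348886432927 168.27072470421894 [0.05904431 0.80683156 0.29792989]
```

View pics/t1.png

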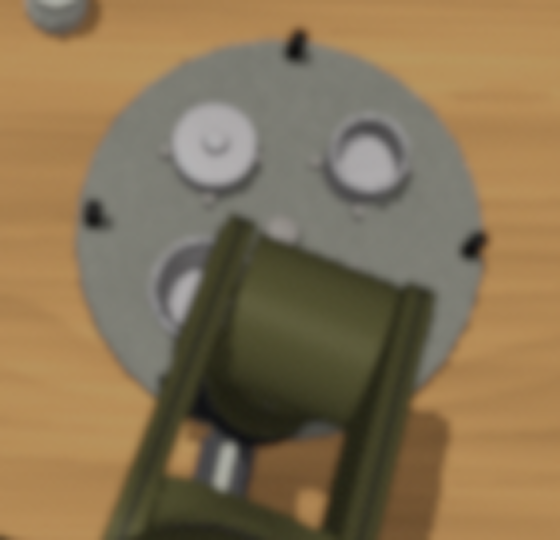

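The disc is turning: its pegs are now at crop pixels (297,42), (95,212) and (475,243). I'll measure the phase.

```bash
cat >> h.py <<'E'
A=np.array([.5965,-.153])
def ang(px,z):
    v=world("top",px,z)[:,:2]-A; return np.degrees(np.arctan2(v[:,1],v[:,0])).round(1),np.hypot(*v.T).round(4)
E
python3 - <<'E'
from h import *
P=np.array([(297,40),(93,210),(476,241)])/4.+[260,125]-.37
print(ang(P,.075)); print(ang(np.array([(215,140)])/4.+[260,125]-.37,.08))
E
```

```text
(array([ -2.6,  87.2, -93.4]), array([0.1309, 0.1327, 0.1303]))
(array([41.3]), array([0.0758]))
```

Emit:
arm_command(
  targets=[0.018,-0.115,0,0,0,-0.018,0.035,-0.23,0,0,0,-0.035,0.035,-0.23,0,0,0,-0.035,0.035,-0.23,0,0,0,-0.035,0.035,-0.23,0,0,0,-0.035,0.035,-0.23,0,0,0,-0.035,0.035,-0.23,0,0,0,-0.035,0.018,-0.115,0,0,0,-0.018],
)

```text
t: 4.6
position: [0.4695, -0.1906, 0.2241]
ee_rot: [0.001, -0.236, 0.972, -0.0]
wrist_force: [-0.9, 1.7, 1.8]
opening: 0.0001
gripper_force: 1.0
```

Emit:
arm_command(
  targets=[0.009,-0.058,0,0,0,-0.009,0.009,-0.058,0,0,0,-0.009,0.009,-0.058,0,0,0,-0.009,0.009,-0.058,0,0,0,-0.009,0.009,-0.058,0,0,0,-0.009,0,0,0,0,0,0],
)

```text
t: 5.2
position: [0.4734, -0.2017, 0.2227]
ee_rot: [0.0, -0.278, 0.961, -0.0]
wrist_force: [-0.4, -0.7, -0.3]
opening: -0.0
gripper_force: 0.2
```

```bash
python3 - <<'E'
from h import *
s=r.state();v=s["position"][:2]-A;print(s["position"],np.hypot(*v),np.degrees(np.arctan2(v[1],v[0]))%360,s["wrist_force"],s["ee_rot"])
a=r.get_image("top")[:,:,::-1]; cv2.imwrite("pics/t2.png",cv2.resize(a[125:260,260:400],None,fx=4,fy=4,interpolation=cv2.INTER_CUBIC))
E
```

```text
[ 0.47337385 -0.20174435  0.22268728] 0.13242379569549337 201.59809208793044 [-0.40327666 -0.74295342 -0.34544771] [ 6.69876432e-05 -2.78182691e-01  9.60528145e-01 -2.62041624e-04]
```

View pics/t2.png

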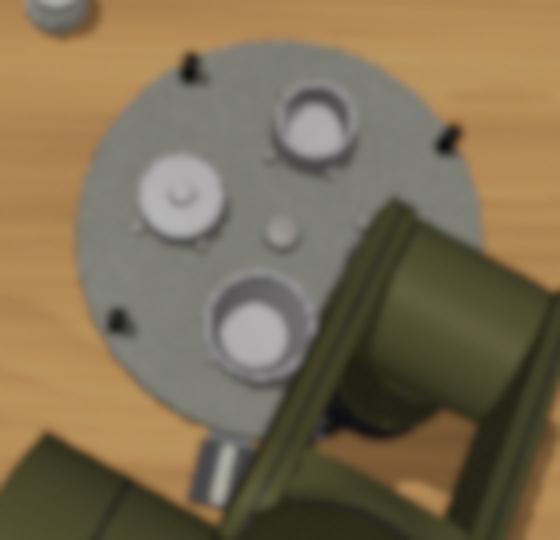

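The cup (262,327) is now close to the pointer line. The visible pegs are at (190,62), (117,318) and (451,136).

```bash
python3 - <<'E'
from h import *
f=lambda L:np.array(L)/4.+[260,125]-.37
print(ang(f([(190,62),(117,317),(452,135)]),.075)); print(ang(f([(262,327)]),.088),ang(f([(181,194)]),.08),ang(f([(315,125)]),.082),ang(f([(222,475)]),.022))
E
```

```text
(array([ 31. , 120.5, -59.8]), array([0.1319, 0.1327, 0.1313]))
(array([167.3]), array([0.0755])) (array([75.8]), array([0.0749])) (array([-14.9]), array([0.0712])) (array([167.7]), array([0.1725]))
```

Emit:
arm_command(
  targets=[-0.05,0.25,0,0,0,0,-0.05,0.25,0,0,0,0,0,0,-0.75,0,0,0,0,0,-0.75,0,0,0,0,0,-0.75,0,0,0,0,0,-0.75,0,0,0,0,0,0,0,0,0],
)

```text
t: 5.95
position: [0.4669, -0.1821, 0.3466]
ee_rot: [0.003, -0.278, 0.961, -0.003]
wrist_force: [-0.3, 0.3, -0.2]
opening: 0.0004
gripper_force: 0.0
```

Emit:
arm_command(
  targets=[0,0,0,0,0,0.058,0,0,0,0,0,0.058,0,0,0,0,0,0.058,0,0,0,0,0,0.055,0,0,0,0,0,0],
)

```text
t: 6.45
position: [0.4651, -0.1815, 0.3417]
ee_rot: [-0.001, -0.053, 0.999, 0.001]
wrist_force: [0.1, -0.7, 0.1]
opening: 0.0001
gripper_force: 0.0
```

```bash
python3 - <<'E'
from h import *
from scipy.optimize import least_squares
from scipy.spatial.transform import Rotation as Ro
o={"top":(205.5,197.3),"side":(245.4,167.7)}
f=least_squares(lambda P:np.r_[[pix(n,P)[0]-o[n] for n in o]].ravel(),[.534,.184,.115]);B=f.x;print("ball",B,f.fun)
s=r.state();p=s["position"];R=Ro.from_quat(np.array(s["ee_rot"])[[1,2,3,0]]).as_matrix();print(p,R[:2,:2].round(3))
T=np.array([B[0]-.038*.994,B[1]-.038*.106,p[2]]);print("to start",T,(R.T@(T-p)/.04).round(2))
v=B[:2]-[.56,.182];print("ball in meter",v@[.994,.106],v@[-.106,.994])
E
```

```text
ball [0.53211649 0.18310487 0.12350535] [-0.08073404  0.10918854  0.15771011 -0.02818609]
[ 0.46514637 -0.18154057  0.34165046] [[-0.994 -0.105]
 [-0.105  0.994]]
to start [0.49434449 0.17907687 0.34165046] [-1.67  8.89  0.01]
ball in meter -0.027599094876414487 0.004053891375524387
```

Emit:
arm_command(
  targets=[-0.21,0.98,0,0,0,0,-0.21,0.98,0,0,0,0,-0.21,0.98,0,0,0,0,-0.21,0.98,0,0,0,0,-0.21,0.98,0,0,0,0,-0.21,0.98,0,0,0,0,-0.21,0.98,0,0,0,0,-0.21,0.98,0,0,0,0],
)

```text
t: 7.25
position: [0.499, 0.1384, 0.342]
ee_rot: [-0.001, -0.054, 0.999, -0.0]
wrist_force: [0.9, -0.5, -0.2]
opening: 0.0003
gripper_force: 0.0
```

Emit:
arm_command(
  targets=[0,0.55,0,0,0,0,0,0.5,0,0,0,0,0,0,0.6,0,0,0,0,0,0.6,0,0,0,0,0,0.5,0,0,0,0,0,0,0,0,0],
)

```text
t: 7.85
position: [0.4933, 0.1782, 0.2716]
ee_rot: [-0.004, -0.054, 0.999, -0.001]
wrist_force: [-0.4, -0.2, 0.1]
opening: 0.0001
gripper_force: 0.0
```

```bash
python3 - <<'E'
from h import *
s=r.state();print(s["t"],s["position"],s["wrist_force"])
a=r.get_image("top")[125:260,260:400,::-1];b=r.get_image("side")[120:240,200:345,::-1]
z=lambda i:cv2.resize(i,(400,400),interpolation=cv2.INTER_CUBIC)
cv2.imwrite("pics/m1.png",np.hstack([z(a),z(b)]))
E
```

```text
7.85 [0.49328571 0.17820577 0.27162086] [-0.37802398 -0.19875266  0.14396154]
```

View pics/m1.png

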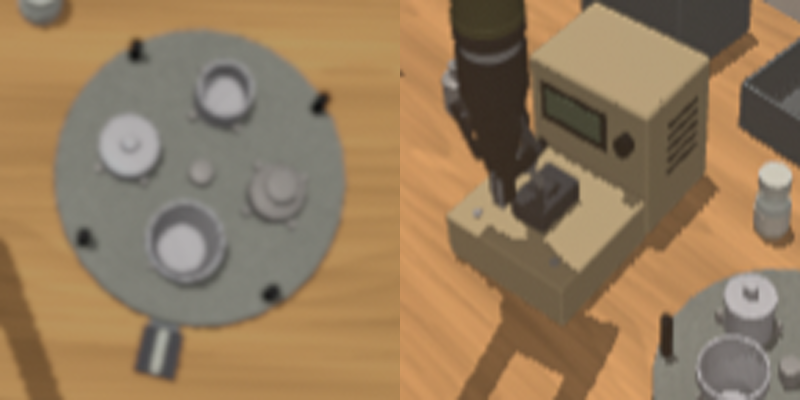

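The carousel is at rest with the cup at the pointer (left panel: cup (187,242), pointer (158,352)). The finger stands just in front of the toggle. I'll verify the angle and push.

```bash
python3 - <<'E'
from h import *
f=lambda L:np.array(L)/[400/140,400/135]+[260,125]-.35
print(ang(f([(136,46),(84,235),(271,291),(321,99)]),.075)); print(ang(f([(187,242)]),.088),ang(f([(158,352)]),.022))
E
```

```text
(array([  30.9,  120.7, -150.5,  -59.1]), array([0.1316, 0.1324, 0.1316, 0.1303]))
(array([167.2]), array([0.0753])) (array([167.5]), array([0.1728]))
```

Emit:
arm_command(
  targets=[-0.25,0,0,0,0,0,-0.25,0,0,0,0,0,-0.25,0,0,0,0,0,-0.25,0,0,0,0,0,-0.25,0,0,0,0,0,0,0,0,0,0,0],
)

```text
t: 8.55
position: [0.5473, 0.1838, 0.2749]
ee_rot: [0.002, -0.052, 0.999, 0.0]
wrist_force: [1.2, -0.2, -0.7]
opening: -0.0002
gripper_force: 0.0
```

Emit:
arm_command(
  targets=[-0.15,0,0,0,0,0,-0.15,0,0,0,0,0,-0.1,0,0,0,0,0,0,0,0,0,0,0],
)

```text
t: 8.95
position: [0.5603, 0.1851, 0.2742]
ee_rot: [-0.002, -0.053, 0.999, -0.0]
wrist_force: [-4.5, 0.5, 1.3]
opening: -0.0001
gripper_force: 1.9
```

Emit:
arm_command(
  targets=[-0.1,0,0,0,0,0,-0.1,0,0,0,0,0,0,0,0,0,0,0],
)

```text
t: 9.25
position: [0.5633, 0.1855, 0.2737]
ee_rot: [-0.008, -0.053, 0.999, -0.001]
wrist_force: [-16.0, -1.4, 10.1]
opening: -0.0001
gripper_force: 9.9
```

Emit:
arm_command(
  targets=[0.4,0,0,0,0,0,0.6,0,0,0,0,0,0,0,-0.6,0,0,0,0,0,-0.7,0,0,0,0.8,0,-0.7,0,0,0,0.8,0,0,0,0,0,0,0,0,0,0,0],
)

```text
t: 9.95
position: [0.4623, 0.1747, 0.3558]
ee_rot: [0.0, -0.053, 0.999, 0.0]
wrist_force: [-0.3, -0.7, -0.6]
opening: 0.0
gripper_force: 0.0
```

```bash
python3 - <<'E'
from h import *
s=r.state();print(s["t"],s["position"],s["wrist_force"])
a=r.get_image("top")[105:255,165:395,::-1];b=r.get_image("side")[120:240,200:345,::-1]
cv2.imwrite("pics/m2.png",np.hstack([cv2.resize(a,(500,326),interpolation=2),cv2.resize(b,(300,326),interpolation=2)]))
E
```

```text
9.95 [0.46226017 0.17472467 0.3558465 ] [-0.31820102 -0.68151063 -0.59280884]
```

View pics/m2.png

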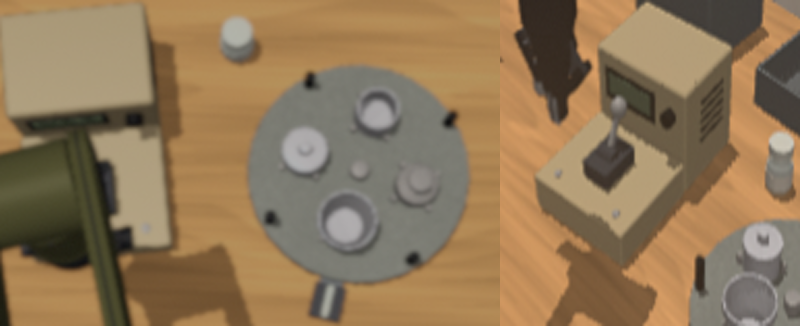

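The side panel shows the toggle ball at (619,103), leaning back. I'll compute its angle.

```bash
python3 - <<'E'
from h import *
print("obs",200+119*145/300, 120+103*120/326)
for th in (-.5,0,.2,.3,.4,.5,.6):
    x=.058*np.sin(th);P=[.56+x*.994-.0040*.106,.182+.106*x+.004,.0715+.058*np.cos(th)];print(th,pix("side",P)[0].round(1))
E
```

```text
obs 257.51666666666665 157.91411042944785
-0.5 [245.6 168. ]
0 [251.4 161.9]
0.2 [253.9 160.4]
0.3 [255.1 159.9]
0.4 [256.2 159.6]
0.5 [257.4 159.4]
0.6 [258.4 159.5]
```

The force at the end of the push was -16 N in x and +10 N in z. That is perpendicular to a bar leaning about 0.55 rad, so the bar was against its stop, and the picture agrees (0.5 rad past upright).

```bash
python3 -c "
from bench import r
print(r.job_done())"
```

```text
the job is handed in; nothing more can be done
None
```

I handed the job in with the hopper cup within about 3 mm of the pointer's line, the carousel at rest, the toggle pushed over to its stop and the arm clear of everything; the hand-in returned no verdict.

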